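# Press a sighting compass home in the sliding V of a dial stage

## Task

Set the brass sighting compass on the dial stage with its black sight bar in line with the V's centre line, slide it into the V under the blue lips, and keep pushing so that it carries the sliding V back until it fetches up on its hidden stop; there press firmly but gently for a moment (about 12 N in all, never over 25 N on a face) so that it bears on both steel faces. Then let go and leave it standing upright, centred and touching both faces, the sight bar still in line. Do not tip it on the way, and leave the cup, the magnet and the plumb bob where they are.

Things in the scene. Friction and masses are not known exactly. Their poses are not given: they have to be found in the camera images.
- compass_mid (a point): Point on the vertical axis of the loose sighting compass, 40 mm above its flat underside (half-way up), z up. Round brass drum, 84 mm across, 29 mm tall, white dial. Above it, on two posts, a black sight bar to grip: 64 mm long along x, 12 mm thick along y, 46 to 80 mm above the underside (its middle 23 mm above this point). About 0.45 kg. Starts on either side of the stage, turned any way.
- compass: The same compass; origin at the centre of its underside, axes as compass_mid. The drum slides easily (friction about 0.2) on the oiled stage plate and V faces. Pushed by its high sight bar it noses down a little and rubs the plate.
- seat (a point): Where the centre of the compass's underside stands when seated in the V; it moves with the sliding V. On the stage plate's flat top, 50 mm above the bench. x runs along the V's centre line to its apex (push along +x), y left, z up. The V's mouth opens to -x. The plate is a round disc of 98 mm radius; at the start this point lies from 30 mm short of the plate's centre to 3 mm beyond it.
- pivot_cup: White ceramic pivot cup, open top, 72 mm across and 60 mm high, loose; origin at the centre of its underside. Leave alone.
- magnet: Black bar magnet with a red end, 120 x 22 x 22 mm along its x axis, loose; origin under its centre. Leave alone.
- plumb_bob: Chrome plumb bob standing point up, 48 mm across and 105 mm high, loose; origin at the centre of its underside. Leave alone.
- vee: The V: two steel jaws that run together on a slide along the seat's x axis, with about 2 N of drag, to a rigid stop hidden in the green housing beyond. The stop lies 12 to 45 mm ahead at the start; how far is not reported and must be felt. The housing and the iron crank behind it are fixed, up to 76 mm high. This origin: on the bench, 15 mm short of the seat along x; axes as the seat.
- left_face (a point): Where the left (+y) upright face of the 90 degree V touches the seated drum, 15 mm above the plate, 42 mm from the seat at 45 degrees ahead. The face is 56 mm long, 34 mm high; V mouth 99 mm wide, apex open. A blue lip 34 to 40 mm above the plate overhangs it by 8 mm: the drum slides in beneath with 5 mm to spare; keep fingers above the lips.
- right_face (a point): The same on the right (-y) face, the mirror image of the left.

How it is judged:
By the outcome, as a careful person would: the job done as asked, in the order asked, and still so for the second after the job is handed in, with the robot touching nothing.
It also fails if it takes over 61 s, if anything falls off the work surface, if the arm or the gripper's body presses on something with over 40 N, if the wrist force passes 120 N, or if a joint passes its speed limit or range.

## Robot

A 6-joint arm with a two-finger parallel gripper is mounted at the origin on the work surface. World frame = base frame: x ahead of the robot, y to its left, z up, the work surface at z = 0. Lengths are in m, angles in rad, forces in N, time in s.
With the tool pointing down it reaches from about 0.35 to 0.975 m from the base axis. Payload 4.9 kg.
Tool frame: the origin (TCP) lies between the finger pads; the fingertips stand 17 mm ahead of it and the grasp point (between the pads) lies 2 mm behind it; z points along the fingers, y is the line along which they close (so a half turn about z gives the same grasp; the last joint's range is limited). The gripper opens to 85 mm and grips with 20 to 120 N. Pads are 22 mm wide; open, the fingers measure 114 mm over their backs; the gripper's body (76 mm by 85 mm) begins 54 mm behind the grasp point. The pads swing forward as they close: fully open they stand 13 mm farther back than shut.
Start: joints at [-1.255, 0.053, 1.613, -0, 1.476, -0.119], TCP at [0.263, -0.567, 0.248] pointing down, gripper open.
Joint ranges: [-3.01, 3.01], [-1.01, 2.22], [0.06, 2.58], [-1.02, 4.17], [0.09, 2.62], [-3.14, 3.14]. Speed limits (rad/s): [2.57, 2.57, 3.14, 3.14, 3.14, 3.14].

## Interface

Orientations are given as [roll, pitch, yaw] about the fixed x, y, z axes, in that order (R = Rz(yaw) Ry(pitch) Rx(roll)).
In Python, from cell import telemetry, optics, env gives the robot as it stands. The module is installed in compiled form; this text tells all that it offers.
- The arm moves only by the shell command python3 -m inch 'ROWS' [OPENING] [FORCE]. ROWS is a JSON object of lists of equal length, an entry for each row: "translation": the shift along the tool's x, y, z in cm, a list of three; "turn": the turn about the tool's z in degrees. In form: {"translation": [[x, y, z], ...], "turn": [turn, ...]}. A call has 1 to 20 rows; each row is the pose to reach, as a shift and turn from the pose commanded when the call began, along the tool's axes at that moment; what a row does not reach only later rows make up. A row lasts 1/10 s, in which the tool goes at most 50 mm and 8.59 degrees, less where a joint would pass 70% of its speed; a pose out of reach is approached as far as the arm can. A call with a gripper value outside its range is refused whole. OPENING is the gripper command: -1 is fully open, 1 is shut, values between are in proportion, set as the call begins (- or left out, the last holds). The fingers move at their own pace and stop on an object; FORCE is the grip in N (left out, the last holds). Time passes only in rows, so rows that repeat a pose let the fingers close. It gives the time, the measured TCP pose, the force, the opening and the grip force at its end, in the units of the state.
- telemetry.get_obs(): the state, without advancing time (a new reading comes with each control period).
- optics.capture(name): name is "side" or "top"; returns the picture (480x640x3 uint8, red, green, blue); there is no depth.
- optics.camera_params(name): a dict with "fx", "fy", "cx", "cy" (pixels), "R" (3x3) and "t" (3): a world point X has camera coordinates R X + t. Camera axes: x right, y down, z forward; pixel columns grow to the right and rows downward; lengths in m; the calibration is good to about 2 mm. A picture is of the moment at which its call begins. camera_params takes no time and is no camera call.
- env.hand_in(): hands the job in; it is judged then, once.
The state is a dict: "time_s": time; "q": joint angles; "dq": joint speeds; "joint_torque": joint torques, N m; "ee_pos": TCP position; "ee_rot": TCP orientation; "contact_force": force on the tool from outside, world axes, zero at the start; "ft_torque": the same for the moment, N m; "width": finger opening in m; "gripper_force": force on a finger pad.
Only numpy, scipy, OpenCV 4.12 (cv2) and the standard library are available. Lean on these libraries where they do the work, as an engineer would, in place of code of your own. Each camera call takes 0.05 s, during which the arm holds its last target. There are 200 camera calls.

## Working session

There is one attempt and no reset: what is moved stays moved. The work goes in short steps, Python scripts to look and compute and a shell command to move; the robot and the scene stay as the last step left them, time stands still between calls to the robot, and variables do not carry over. Pictures are saved under pics/ and viewed, at most 10 in all, crops included, and the job is handed in when it is done.

```bash
mkdir -p pics
python3 - <<'E'
from cell import telemetry, optics
import cv2, numpy as np
o=telemetry.get_obs(); print({k:np.round(o[k],3).tolist() for k in ('time_s','ee_pos','ee_rot','width','contact_force')})
for n in ('side','top'):
    im=optics.capture(n); cv2.imwrite(f'pics/{n}0.png',im[:,:,::-1])
    p=optics.camera_params(n); print(n,{k:np.round(p[k],3).tolist() for k in p})
E
```

```text
{'time_s': 0.0, 'ee_pos': [0.263, -0.566, 0.247], 'ee_rot': [-3.14, -0.0, 0.435], 'width': 0.085, 'contact_force': [0.818, 1.006, 0.51]}
side {'fx': 439.112, 'fy': 439.112, 'cx': 318.001, 'cy': 240.902, 'R': [[0.96, -0.28, -0.023], [-0.18, -0.55, -0.816], [0.216, 0.787, -0.578]], 't': [-0.537, 0.154, 0.779]}
top {'fx': 476.728, 'fy': 476.728, 'cx': 318.647, 'cy': 250.61, 'R': [[-0.017, -1.0, 0.004], [-0.988, 0.017, -0.155], [0.155, -0.007, -0.988]], 't': [0.018, 0.574, 0.83]}
```

View pics/top0.png

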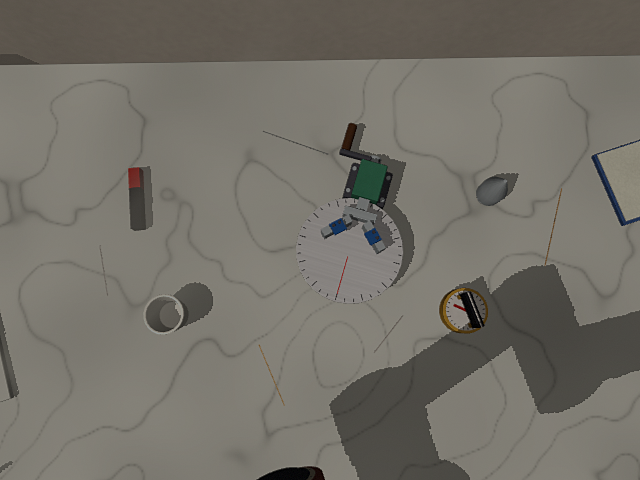

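View pics/side0.png

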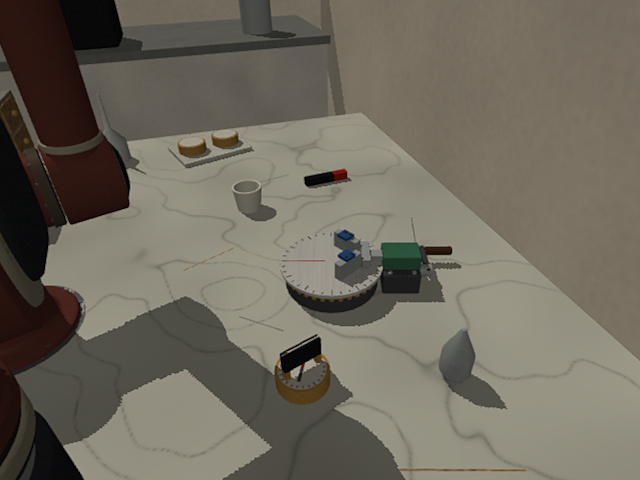

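Top view: compass at about (464,310), bar running (462,293)-(480,327). The stage disc is at (350,250), blue lips at (334,228) and (375,238), and a red stage line runs (347,257)-(337,300). The housing is at (370,182). Side view: compass at (302,370), lips at (347,235) and (348,257).

```bash
cat > h.py <<'E'
from cell import telemetry, optics
import cv2, numpy as np
def ray(n,uv,z):
    p=optics.camera_params(n);R=np.array(p['R']);t=np.array(p['t'])
    uv=np.atleast_2d(np.asarray(uv,float))
    d=np.c_[(uv[:,0]-p['cx'])/p['fx'],(uv[:,1]-p['cy'])/p['fy'],np.ones(len(uv))]@R
    c=-R.T@t
    return (c+d*((z-c[2])/d[:,2])[:,None])[:,:2]
def blobs(mask,box,amin=15):
    m=np.zeros(mask.shape,np.uint8);x0,y0,x1,y1=box;m[y0:y1,x0:x1]=mask[y0:y1,x0:x1]
    n,l,s,c=cv2.connectedComponentsWithStats(m)
    return [(s[i,4],c[i],np.argwhere(l==i)[:,::-1]) for i in range(1,n) if s[i,4]>=amin]
def axis(P):
    c=P.mean(0);w,v=np.linalg.eigh(np.cov((P-c).T));return c,np.degrees(np.arctan2(v[1,1],v[0,1])),4*np.sqrt(w[::-1]*.75)
def hsv(im): return cv2.cvtColor(im,cv2.COLOR_RGB2HSV).astype(int)
E
python3 - <<'E'
from h import *
B={'top':((300,200,400,260),(430,280,500,340),(300,240,400,305),(340,150,400,210)),'side':((320,220,375,285),(260,325,345,410),(275,240,330,290),(370,230,430,275))}
for n in B:
    im=cv2.cvtColor(cv2.imread(f'pics/{n}0.png'),cv2.COLOR_BGR2RGB);H=hsv(im);h,s,v=H[...,0],H[...,1],H[...,2]
    b=B[n]
    pr=lambda nm,L,z:[print(n,nm,a,np.round(c,1),*[np.round(q,3) for q in axis(ray(n,P,z))]) for a,c,P in L]
    pr('blue',blobs((abs(h-108)<15)&(s>120),b[0]),.09)
    pr('red',blobs(((h<6)|(h>174))&(s>110),b[2]),.05)
    pr('green',blobs((abs(h-75)<20)&(s>90),b[3],60),.076)
    pr('bar',blobs((v<45),b[1]),.08)
    L=blobs((abs(h-20)<8)&(s>130),b[1]);
    for a,c,P in L:
        e=cv2.fitEllipse(cv2.convexHull(P.astype(np.int32)));print(n,'brass',a,np.round(c,1),'ell',np.round(e[0],1),np.round(e[1],1),np.round(ray(n,[e[0]],.027),3))
im=cv2.imread('pics/top0.png');a=cv2.resize(im[140:310,290:400],None,fx=3.5,fy=3.5,interpolation=cv2.INTER_NEAREST);c=cv2.resize(im[275:345,430:500],None,fx=5,fy=5,interpolation=cv2.INTER_NEAREST)
o=np.zeros((595,740,3),np.uint8);o[:a.shape[0],:a.shape[1]]=a[:595];o[:350,388:738]=c;cv2.imwrite('pics/c1.png',o)
E
```

```text
top blue 149 [337.8 226.6] [ 0.609 -0.026] 110.877 [0.025 0.022]
top blue 143 [372.  236.5] [ 0.59  -0.086] -149.042 [0.024 0.021]
top green 1060 [369.  180.7] [ 0.696 -0.085] 162.56 [0.073 0.05 ]
top bar 80 [476.6 309.1] [ 0.461 -0.263] -161.668 [0.068 0.004]
top bar 293 [469.7 310.3] [ 0.459 -0.251] -161.546 [0.064 0.014]
top brass 439 [457.5 310.4] ell [463.5 310.5] [45.6 48.1] [[ 0.461 -0.257]]
top brass 15 [459.1 296.6] ell [459.1 296.7] [3.6 4.4] [[ 0.486 -0.25 ]]
top brass 15 [469.8 324.9] ell [469.9 324.9] [3.  5.3] [[ 0.434 -0.267]]
side blue 92 [345.  235.3] [ 0.606 -0.032] 111.533 [0.027 0.023]
side blue 113 [346.1 255. ] [ 0.587 -0.091] 72.813 [0.029 0.024]
side green 1014 [401.  256.1] [ 0.687 -0.107] 56.755 [0.081 0.067]
side bar 754 [300.3 354.3] [ 0.456 -0.275] -155.055 [0.066 0.03 ]
side bar 26 [299.6 375.2] [ 0.446 -0.309] 61.124 [0.019 0.003]
side brass 928 [303.8 387. ] ell [302.1 375.1] [56.  58.3] [[ 0.457 -0.27 ]]
side brass 60 [285.9 374.7] ell [285.9 373.5] [ 7.5 14.2] [[ 0.435 -0.26 ]]
```

View pics/c1.png

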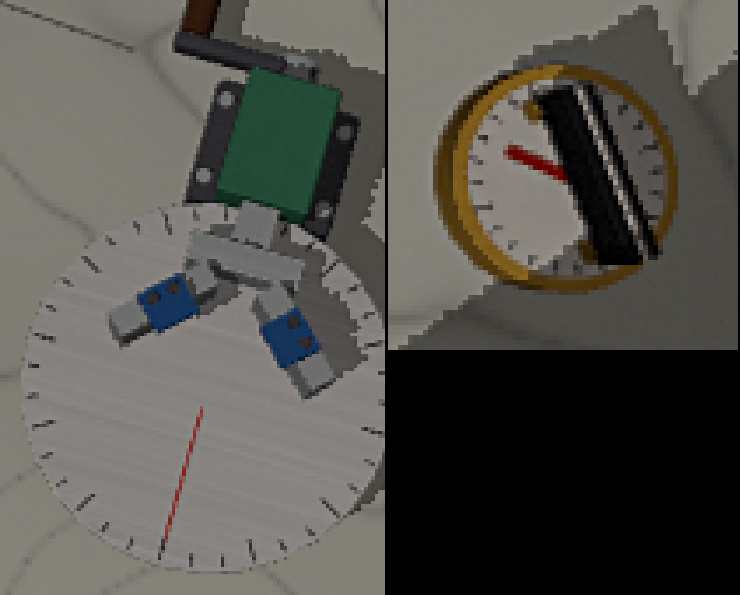

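Crop: red line, housing and lips all agree on the V axis (about -17.5° in the world), with the jaws symmetric about it. The compass bar runs at about 18.4°, with a separate shadow strip to its right.

```bash
cat >> h.py <<'E'
from scipy.spatial.transform import Rotation as Ro
def go(x,y,z,yaw):
    o=telemetry.get_obs();R=Ro.from_euler('xyz',o['ee_rot']).as_matrix();p=np.array(o['ee_pos'])
    y0=np.degrees(np.arctan2(R[1,0],R[0,0]))
    print('t %.2f'%o['time_s'],'at',np.round(p,4),'yaw %.2f'%y0,'rot',np.round(o['ee_rot'],3),'-> cm',np.round(100*R.T@(np.array([x,y,z])-p),2),'turn %.2f'%((y0-yaw+180)%360-180),'F',np.round(o['contact_force'],1))
E
python3 - <<'E'
from h import *
go(.460,-.252,.18,18.4)
im=cv2.cvtColor(cv2.imread('pics/top0.png'),cv2.COLOR_BGR2RGB)
# plate centre from ends: left/right/bottom of disc pixels
print(ray('top',[[296.5,250],[403.5,250],[349,304]],.05))
print(ray('top',[[347.7,256.6],[336.6,295.7]],.05))
E
```

```text
t 0.10 at [ 0.2631 -0.5663  0.2472] yaw 24.91 rot [-3.14  -0.     0.435] -> cm [ 31.1  -20.2    6.76] turn 6.51 F [-0.4 -0.1  0.1]
[[ 0.5748261   0.04813974]
 [ 0.57153758 -0.14719505]
 [ 0.47519424 -0.04497933]]
[[ 0.56108641 -0.04495834]
 [ 0.49042034 -0.02308696]]
```

```bash
python3 -m inch '{"translation":[[4,-2.6,0],[8,-5.2,0.5],[12,-7.8,1.5],[16,-10.4,2.5],[20,-13,3.5],[24,-15.6,4.5],[28,-18.2,5.5],[31.1,-20.2,6.76],[31.1,-20.2,6.76],[31.1,-20.2,6.76],[31.1,-20.2,6.76]],"turn":[0,1,2,3,4,5,6,6.5,6.5,6.5,6.5]}' -1
python3 - <<'E'
from h import *
go(.460,-.252,.18,18.4)
for n in ('side','top'):
    im=optics.capture(n); cv2.imwrite(f'pics/{n}1.png',im[:,:,::-1])
a=cv2.imread('pics/side1.png')[230:430,220:400];b=cv2.imread('pics/top1.png')[250:370,400:540]
cv2.imwrite('pics/c2.png',np.hstack([cv2.resize(a,(400,444)),cv2.resize(b,(400,444))]))
E
```

```text
time_s: 1.2
ee_pos: [0.46, -0.2533, 0.1809]
ee_rot: [3.141, 0.0, 0.321]
contact_force: [-0.1, 0.4, 0.2]
width: 0.0852
gripper_force: 0.0
t 1.20 at [ 0.46   -0.2533  0.1809] yaw 18.38 rot [3.141 0.    0.321] -> cm [ 0.04 -0.13  0.09] turn -0.02 F [-0.1  0.4  0.2]
```

View pics/c2.png

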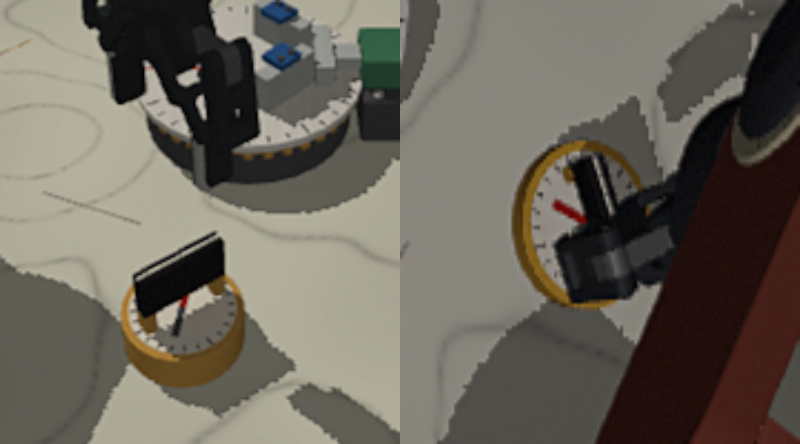

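The compass is undisturbed. The light line on the bar's top is its middle, so the earlier "shadow" strip was the bar's far half. That moves the bar centre about 7 mm further out, to (0.462,-0.2585), which matches the brass ellipse.

Run:
```python
from h import *
go(.4622,-.2585,.064,18.4)
```

```text
t 1.30 at [ 0.46   -0.2538  0.1812] yaw 18.31 rot [ 3.141 -0.     0.32 ] -> cm [ 0.06  0.5  11.73] turn -0.09 F [-1.   0.4  0.1]
```

```bash
python3 -m inch '{"translation":[[0.1,0.55,1],[0.1,0.55,4],[0.1,0.55,7],[0.1,0.55,9.5],[0.1,0.55,11],[0.1,0.55,11.7],[0.1,0.55,11.7],[0.1,0.55,11.7]],"turn":[0,0,0,0,0,0,0,0]}' -1
python3 - <<'E'
from h import *
go(.4622,-.2585,.064,18.4)
for n in ('side','top'):
    im=optics.capture(n); cv2.imwrite(f'pics/{n}2.png',im[:,:,::-1])
a=cv2.imread('pics/side2.png')[290:430,230:380];b=cv2.imread('pics/top2.png')[250:370,400:540]
cv2.imwrite('pics/c3.png',np.hstack([cv2.resize(a,(400,373)),cv2.resize(b,(400,373))]))
E
```

```text
time_s: 2.1
ee_pos: [0.4636, -0.2583, 0.0648]
ee_rot: [3.14, -0.001, 0.321]
contact_force: [0.5, -0.1, -0.0]
width: 0.0852
gripper_force: 0.0
t 2.10 at [ 0.4636 -0.2583  0.0648] yaw 18.40 rot [ 3.14e+00 -1.00e-03  3.21e-01] -> cm [-0.14 -0.02  0.08] turn -0.00 F [ 0.5 -0.1 -0. ]
```

View pics/c3.png

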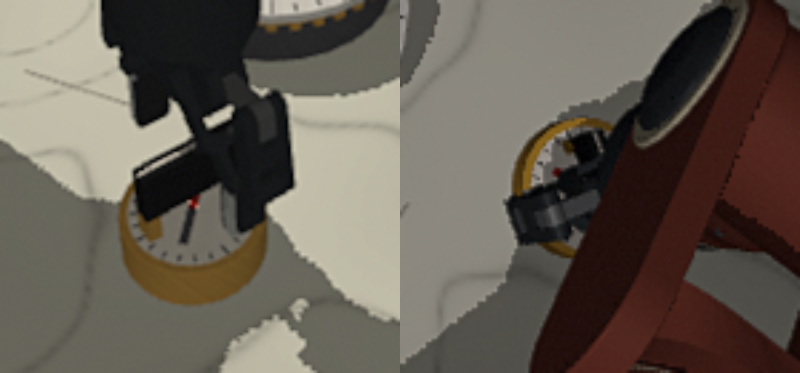

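Bar is between the fingers, with both fingertips above the dial and the drum level. Closing.

```bash
python3 -m inch '{"translation":[[0,0,0],[0,0,0],[0,0,0],[0,0,0],[0,0,0],[0,0,0],[0,0,0],[0,0,0],[0,0,0],[0,0,0]],"turn":[0,0,0,0,0,0,0,0,0,0]}' 1 50
python3 -m inch '{"translation":[[0,0,0],[0,0,-1],[0,0,-3],[0,0,-6],[0,0,-9],[0,0,-10],[0,0,-10],[0,0,-10]],"turn":[0,0,0,0,0,0,0,0]}'
python3 - <<'E'
from h import *
a=np.radians(-17.4);d=.035
go(.5695-d*np.cos(a),-.0475-d*np.sin(a),.165,-17.4)
for n in ('side','top'):
    im=optics.capture(n); cv2.imwrite(f'pics/{n}3.png',im[:,:,::-1])
a=cv2.imread('pics/side3.png')[210:410,210:400];b=cv2.imread('pics/top3.png')[250:370,400:540]
cv2.imwrite('pics/c4.png',np.hstack([cv2.resize(a,(400,421)),cv2.resize(b,(400,421))]))
E
```

```text
time_s: 3.2
ee_pos: [0.463, -0.2576, 0.0638]
ee_rot: [3.141, -0.0, 0.321]
contact_force: [1.0, 0.1, 1.1]
width: 0.0109
gripper_force: 50.1
time_s: 4.0
ee_pos: [0.462, -0.2568, 0.1619]
ee_rot: [-3.139, 0.002, 0.321]
contact_force: [-0.6, 0.2, -5.8]
width: 0.0113
gripper_force: 49.5
t 4.00 at [ 0.462  -0.2568  0.1619] yaw 18.41 rot [-3.139e+00  2.000e-03  3.210e-01] -> cm [ 13.97 -18.52  -0.28] turn 35.81 F [-0.6  0.2 -5.8]
```

View pics/c4.png

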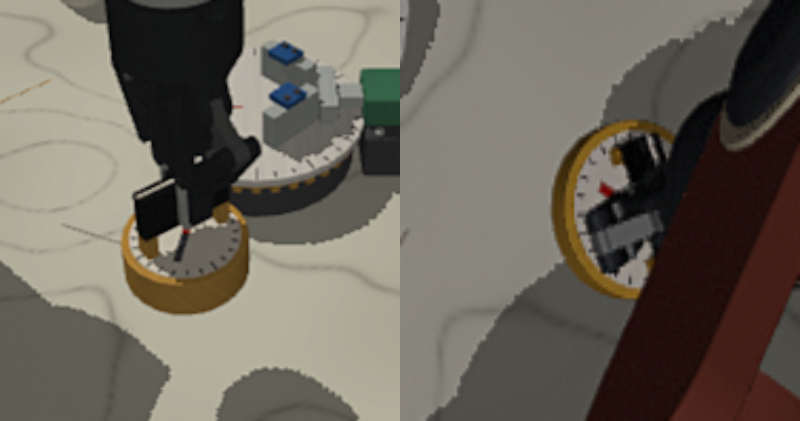

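Compass is gripped, level, lifted. Carry it to 35 mm short of the seat, turning into line.

```bash
python3 -m inch '{"translation":[[0.6,-0.8,0],[2,-2.7,0],[4,-5.3,0],[6,-8,0],[8,-10.6,0],[10,-13.3,0],[12,-15.9,0],[13.2,-17.5,0],[13.8,-18.3,0],[14,-18.5,0],[14,-18.5,0],[14,-18.5,0],[14,-18.5,0]],"turn":[1,4,9,14,19,24,29,33,35,35.8,35.8,35.8,35.8]}'
python3 - <<'E'
from h import *
a=np.radians(-17.4);d=.035
go(.5695-d*np.cos(a),-.0475-d*np.sin(a),.115,-17.4)
for n in ('side','top'):
    im=optics.capture(n); cv2.imwrite(f'pics/{n}4.png',im[:,:,::-1])
a=cv2.imread('pics/side4.png')[160:330,250:450];b=cv2.imread('pics/top4.png')[150:310,280:420]
cv2.imwrite('pics/c5.png',np.hstack([cv2.resize(a,(430,366)),cv2.resize(b,(320,366))]))
E
```

```text
time_s: 5.4
ee_pos: [0.537, -0.0384, 0.1634]
ee_rot: [3.141, 0.001, -0.304]
contact_force: [0.1, 0.1, -3.7]
width: 0.0116
gripper_force: 49.6
t 5.40 at [ 0.537  -0.0384  0.1634] yaw -17.43 rot [ 3.141e+00  1.000e-03 -3.040e-01] -> cm [-0.13 -0.11  4.84] turn -0.03 F [ 0.1  0.1 -3.7]
```

View pics/c5.png

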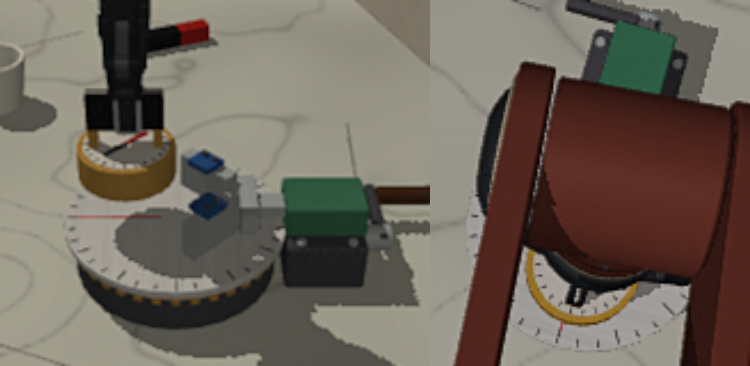

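Compass is level above the plate before the V, bar along the red line, drum well short of the lips. Lowering.

```bash
python3 -m inch '{"translation":[[-0.1,-0.1,0.8],[-0.1,-0.1,2],[-0.1,-0.1,3.2],[-0.1,-0.1,4],[-0.1,-0.1,4.4],[-0.1,-0.1,4.6],[-0.1,-0.1,4.6],[-0.1,-0.1,4.6],[-0.1,-0.1,4.6]],"turn":[0,0,0,0,0,0,0,0,0]}'
python3 -m inch '{"translation":[[0,0,0.1],[0,0,0.15],[0,0,0.2],[0,0,0.2]],"turn":[0,0,0,0]}'
```

```text
time_s: 6.4
ee_pos: [0.5371, -0.0366, 0.1184]
ee_rot: [-3.141, -0.001, -0.303]
contact_force: [1.0, -0.2, -4.5]
width: 0.0112
gripper_force: 49.6
time_s: 6.8
ee_pos: [0.5366, -0.0365, 0.1156]
ee_rot: [3.142, 0.0, -0.303]
contact_force: [0.1, -0.1, -4.9]
width: 0.0112
gripper_force: 49.6
```

```bash
python3 -m inch '{"translation":[[0,0,0.1],[0,0,0.1]],"turn":[0,0]}';python3 -m inch '{"translation":[[0,0,0.1],[0,0,0.1]],"turn":[0,0]}'
```

```text
time_s: 7.0
ee_pos: [0.5365, -0.0365, 0.1145]
ee_rot: [3.142, 0.0, -0.304]
contact_force: [-0.2, -0.1, -4.8]
width: 0.0113
gripper_force: 49.6
time_s: 7.2
ee_pos: [0.5368, -0.0366, 0.1138]
ee_rot: [-3.142, -0.0, -0.303]
contact_force: [0.2, -0.8, -3.4]
width: 0.0112
gripper_force: 49.6
```

```bash
python3 -m inch '{"translation":[[0,0,0.05],[0,0,0.05]],"turn":[0,0]}';python3 -m inch '{"translation":[[0.2,0,0],[0.5,0,0],[0.8,0,0],[1.1,0,0],[1.4,0,0],[1.7,0,0],[2,0,0],[2.3,0,0],[2.5,0,0],[2.5,0,0],[2.5,0,0]],"turn":[0,0,0,0,0,0,0,0,0,0,0]}'
python3 -m inch '{"translation":[[0.2,0,0],[0.4,0,0],[0.6,0,0],[0.8,0,0],[0.8,0,0]],"turn":[0,0,0,0,0]}'
```

```text
time_s: 7.4
ee_pos: [0.537, -0.0366, 0.1138]
ee_rot: [-3.141, -0.001, -0.304]
contact_force: [-0.1, -0.7, -1.5]
width: 0.011
gripper_force: 50.0
time_s: 8.5
ee_pos: [0.5613, -0.0442, 0.1138]
ee_rot: [-3.141, -0.002, -0.304]
contact_force: [2.0, -0.8, 4.4]
width: 0.0116
gripper_force: 50.9
time_s: 9.0
ee_pos: [0.5685, -0.0465, 0.1137]
ee_rot: [-3.142, -0.001, -0.303]
contact_force: [0.3, 0.0, 5.5]
width: 0.0111
gripper_force: 51.2
```

```bash
python3 -m inch '{"translation":[[0.2,0,-0.06],[0.4,0,-0.06],[0.5,0,-0.06],[0.5,0,-0.06]],"turn":[0,0,0,0]}'
python3 -m inch '{"translation":[[0.2,0,0],[0.4,0,0],[0.5,0,0],[0.5,0,0]],"turn":[0,0,0,0]}'
```

```text
time_s: 9.4
ee_pos: [0.5727, -0.0477, 0.1138]
ee_rot: [-3.141, 0.001, -0.304]
contact_force: [-3.6, 0.7, 5.6]
width: 0.0114
gripper_force: 51.1
time_s: 9.8
ee_pos: [0.5775, -0.0491, 0.1138]
ee_rot: [-3.141, 0.001, -0.303]
contact_force: [-2.9, 1.4, 5.2]
width: 0.0114
gripper_force: 51.1
```

```bash
python3 -m inch '{"translation":[[0.2,0,-0.05],[0.3,0,-0.05],[0.3,0,-0.05]],"turn":[0,0,0]}'
python3 -m inch '{"translation":[[0.15,0,0],[0.3,0,0],[0.3,0,0]],"turn":[0,0,0]}'
python3 -m inch '{"translation":[[0.15,0,0],[0.25,0,0],[0.25,0,0]],"turn":[0,0,0]}'
```

```text
time_s: 10.1
ee_pos: [0.5802, -0.05, 0.1138]
ee_rot: [-3.141, 0.001, -0.303]
contact_force: [-2.7, 1.9, 3.9]
width: 0.0113
gripper_force: 50.8
time_s: 10.4
ee_pos: [0.5834, -0.051, 0.1138]
ee_rot: [-3.141, 0.0, -0.303]
contact_force: [-1.5, 2.5, 0.5]
width: 0.0112
gripper_force: 50.5
time_s: 10.7
ee_pos: [0.5857, -0.0518, 0.1138]
ee_rot: [-3.141, 0.0, -0.304]
contact_force: [-0.7, 2.9, -1.1]
width: 0.011
gripper_force: 50.2
```

```bash
python3 -m inch '{"translation":[[0.15,-0.06,0],[0.25,-0.06,0],[0.25,-0.06,0]],"turn":[0,0,0]}'
python3 -m inch '{"translation":[[0.15,0,0],[0.25,0,0],[0.25,0,0]],"turn":[0,0,0]}'
```

```text
time_s: 11.0
ee_pos: [0.5882, -0.0524, 0.1139]
ee_rot: [3.141, 0.0, -0.304]
contact_force: [-2.1, -0.3, -1.4]
width: 0.0112
gripper_force: 49.9
time_s: 11.3
ee_pos: [0.5906, -0.0532, 0.1139]
ee_rot: [3.141, 0.0, -0.304]
contact_force: [-2.2, -1.5, -2.9]
width: 0.0112
gripper_force: 49.7
```

```bash
python3 -m inch '{"translation":[[0.07,0.02,0.03],[0.14,0.02,0.03],[0.2,0.02,0.03]],"turn":[0,0,0]}'
```

```text
time_s: 11.6
ee_pos: [0.5912, -0.0533, 0.114]
ee_rot: [3.141, 0.005, -0.303]
contact_force: [-9.3, 0.7, 3.1]
width: 0.0114
gripper_force: 50.5
```

```bash
python3 -m inch '{"translation":[[0.07,0,0],[0.13,0,0]],"turn":[0,0]}'
```

```text
time_s: 11.8
ee_pos: [0.5915, -0.0534, 0.1141]
ee_rot: [3.141, 0.008, -0.303]
contact_force: [-13.2, 1.1, 7.2]
width: 0.0115
gripper_force: 51.1
```

It has fetched up on the stop (pose halted, force rising to 13 N). Centre laterally and hold.

```bash
python3 -m inch '{"translation":[[0.02,0.03,0],[0.03,0.03,0],[0.03,0.03,0],[0.03,0.03,0],[0.03,0.03,0]],"turn":[0,0,0,0,0]}'
```

```text
time_s: 12.3
ee_pos: [0.5915, -0.0535, 0.1141]
ee_rot: [3.141, 0.008, -0.303]
contact_force: [-13.4, 2.5, 6.4]
width: 0.0112
gripper_force: 51.2
```

```bash
python3 -m inch '{"translation":[[0,0.02,0],[0,0.02,0],[0,0.02,0],[0,0.02,0],[0,0.02,0],[0,0.02,0]],"turn":[0,0,0,0,0,0]}'
python3 -m inch '{"translation":[[-0.05,0,-0.02],[-0.1,0,-0.04],[-0.13,0,-0.04],[-0.13,0,-0.04]],"turn":[0,0,0,0]}' - 25
```

```text
time_s: 12.9
ee_pos: [0.5915, -0.0535, 0.1141]
ee_rot: [3.142, 0.008, -0.303]
contact_force: [-12.9, 3.2, 6.3]
width: 0.0111
gripper_force: 51.2
time_s: 13.3
ee_pos: [0.5912, -0.0534, 0.114]
ee_rot: [-3.141, 0.005, -0.303]
contact_force: [-7.0, 1.6, 0.8]
width: 0.0114
gripper_force: 50.4
```

```bash
python3 -m inch '{"translation":[[-0.04,0,0],[-0.07,0,0],[-0.07,0,0]],"turn":[0,0,0]}' 1 20
```

```text
time_s: 13.6
ee_pos: [0.5911, -0.0534, 0.114]
ee_rot: [-3.141, 0.003, -0.303]
contact_force: [-5.4, 0.6, -1.4]
width: 0.0116
gripper_force: 50.1
```

```bash
python3 -m inch '{"translation":[[0,0,0],[0,0,0],[0,0,0],[0,0,0],[0,0,0]],"turn":[0,0,0,0,0]}' 0.3 20
python3 - <<'E'
from h import *
for n in ('side','top'):
    im=optics.capture(n); cv2.imwrite(f'pics/{n}5.png',im[:,:,::-1])
a=cv2.imread('pics/side5.png')[180:320,270:450];cv2.imwrite('pics/c6.png',cv2.resize(a,(720,560)))
E
```

```text
time_s: 14.1
ee_pos: [0.5925, -0.054, 0.1148]
ee_rot: [-3.141, -0.001, -0.303]
contact_force: [0.1, 0.6, -0.4]
width: 0.0294
gripper_force: 0.0
```

View pics/c6.png

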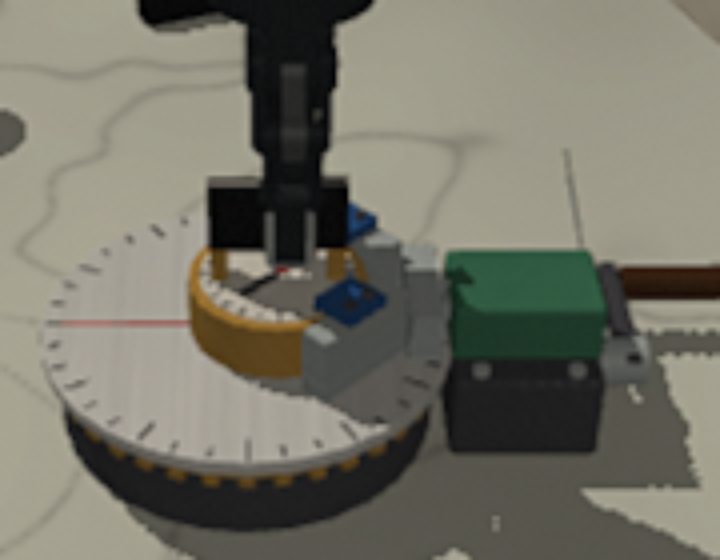

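Released: the drum sits level in the V under both lips, and the fingers are clear of the bar. Lift away and check the final seating.

```bash
python3 -m inch '{"translation":[[0,0,-0.3],[0,0,-1],[0,0,-2.5],[0,0,-4.5],[0,0,-7],[0,0,-9.5],[0,0,-12],[-3,0,-13],[-7,0,-13],[-11,0,-13],[-15,0,-13],[-18,0,-13],[-20,0,-13],[-20,0,-13],[-20,0,-13]],"turn":[0,0,0,0,0,0,0,0,0,0,0,0,0,0,0]}'
python3 - <<'E'
from h import *
for n in ('side','top'):
    im=optics.capture(n); cv2.imwrite(f'pics/{n}6.png',im[:,:,::-1])
a=cv2.imread('pics/side6.png')[190:310,270:430];b=cv2.imread('pics/top6.png')[150:310,290:410]
cv2.imwrite('pics/c7.png',np.hstack([cv2.resize(a,(440,330)),cv2.resize(b,(360,480))[:330]]) if 0 else np.hstack([cv2.resize(a,(400,480)),cv2.resize(b,(360,480))]))
E
```

```text
time_s: 15.7
ee_pos: [0.4018, 0.0057, 0.2458]
ee_rot: [-3.141, -0.003, -0.303]
contact_force: [0.9, 0.9, 1.2]
width: 0.0299
gripper_force: 0.0
```

View pics/c7.png

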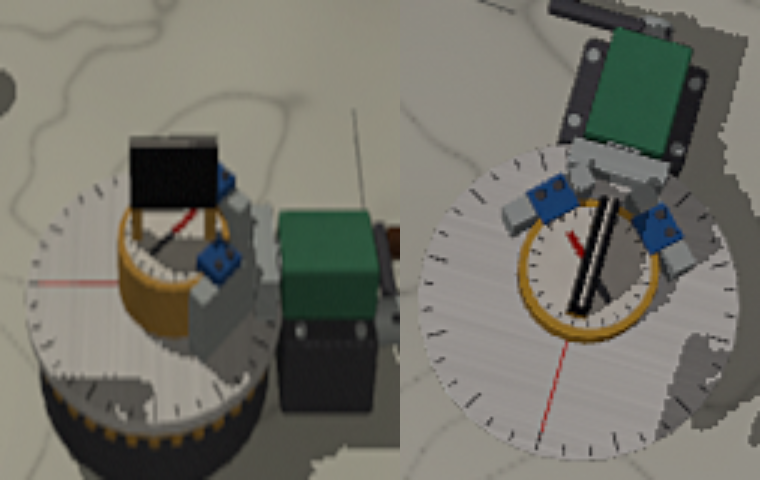

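Run:
```python
from h import *
im=cv2.cvtColor(cv2.imread('pics/top6.png'),cv2.COLOR_BGR2RGB);H=hsv(im);h,s,v=H[...,0],H[...,1],H[...,2]
L=[ray('top',[c],.09)[0] for a,c,P in blobs((abs(h-108)<15)&(s>120),(300,195,400,260))];print(np.round(L,4))
d=L[1]-L[0];d*=np.sign(d[1]);a=np.degrees(np.arctan2(-d[0],d[1]));print('V yaw',a)
for z in(.13,):
  m=(v<45)
  for a_,c,P in blobs(m.astype(np.uint8),(335,208,370,262),10): print('bar',a_,c,axis(ray('top',P,z)))
for a_,c,P in blobs(((h<6)|(h>174))&(s>110),(300,262,400,305),5): print('red',axis(ray('top',P,.05)))
M=((abs(h-20)<8)&(s>130));P=np.vstack([p for _,_,p in blobs(M,(320,200,390,275),3)])
e=cv2.fitEllipse(cv2.convexHull(P.astype(np.int32)));c=ray('top',[e[0]],.077)[0];m=(L[0]+L[1])/2-c
n=np.array([np.sin(np.radians(17.4)),np.cos(np.radians(17.4))]);u=np.array([n[1],-n[0]]);print('drum',c,e,'lips mid ahead %.4f left %.4f'%(m@u,m@n))
```

```text
[[ 0.6274 -0.0319]
 [ 0.6087 -0.0914]]
V yaw -17.36132482962742
bar 204 [354.58333333 236.18137255] (array([ 0.58381391, -0.05190994]), np.float64(165.31426638988123), array([0.06932698, 0.01574848]))
red (array([ 0.54395168, -0.03850247]), np.float64(161.52391881112007), array([0.01048946, 0.00164511]))
red (array([ 0.5321533 , -0.03475355]), np.float64(163.96970984504705), array([0.0122125 , 0.00158838]))
red (array([ 0.51950175, -0.03081749]), np.float64(163.97210722367154), array([0.01215621, 0.00158474]))
red (array([ 0.5069083, -0.0268995]), np.float64(163.97450246523394), array([0.0121003 , 0.00158112]))
drum [ 0.58725571 -0.05210186] ((352.3031921386719, 239.76031494140625), (46.57059097290039, 47.95765686035156), 26.144683837890625) lips mid ahead 0.0322 left 0.0001
```

Run:
```python
from h import *
for f,box,z in (('top0',(440,288,485,332),.08),('top6',(335,208,370,262),.13)):
  im=cv2.cvtColor(cv2.imread(f'pics/{f}.png'),cv2.COLOR_BGR2RGB);v=hsv(im)[...,2]
  P=np.vstack([p for a,c,p in blobs((v<45),box,30)])
  W=ray('top',P,z);r=cv2.minAreaRect((W*1e4).astype(np.float32));print(f,'rect',r)
  # white line: bright pixels inside hull, eroded
  m=np.zeros(v.shape,np.uint8);cv2.fillConvexPoly(m,cv2.convexHull(P.astype(np.int32)),1)
  m=cv2.erode(m,np.ones((3,3)))&(v>70)
  Q=np.argwhere(m)[:,::-1]; print(len(Q),axis(ray('top',Q,z)))
  x0,y0,x1,y1=box;print('\n'.join(' '.join('%3d'%k for k in r) for r in v[y0:y1:4,x0:x1]) if f=='top6' else '')
```

```text
top0 rect ((4608.17431640625, -2559.09521484375), (643.4020385742188, 245.9609375), 17.287809371948242)
62 (array([ 0.46343395, -0.25919143]), np.float64(-160.59606894406423), array([0.05804289, 0.00538383]))

top6 rect ((5849.1953125, -556.3125), (194.5269012451172, 687.2150268554688), 73.5638427734375)
113 (array([ 0.5825747 , -0.05434135]), np.float64(167.652026990849), array([0.05694843, 0.0128967 ]))
147 147 148 152 158 165 129 108 104  94  79  65 122 124 122 122 122 126 130  60  42  45  43  45  46  80  73  91 107 135 130 127 123 122 124
108 107 107 106 107 109  53  59  59  51 103  88  71 131  85 128 100  95  57  52  91  93  91  90  90  99  93 154 158 138 137 102  79  77  74
 93  57  62 100 106 102 102 101 103 102 101 101 104 108  63  62  59  75 122 102  91  43  14   6  48 138  61  28  98  91  50  43  62  77  78
 92 102 103 105 102 103 105 105 108 107  73  54 169 100 161 163 160 163  98 145  55   4   2 135 151  53   9  16  89  92  90  56  49  47  46
133 148  87  70  55  91 162 167 159 157 158 157 154 154 154 154 155 160 141  48   5   2 135 113  33  10  19  71  99  99 100 104  40
[... 568 characters left out ...]

152 156 154 154 155 154 154 154 153 153 153 156 170  65   7   9  46 146  57  12  13  26  66 103 101  99  99  98  98  97  97  94  92  86 121
131  80 149 159 158 156 156 155 156 157 160 174  67   7   4 133 153  54   8  20 107  71  29  25  26 101  98  94  87 151 158 155 158  73  78
137 135 148 129  79 150 159 157 159 164 140  46   0   4  14  47  12   4  16  99  99  95  89 158 162 162 158 156 156 160  90  82 155 151 138
 91  89 138 145 141 140 141 147 155 158 159 162 133 127 137 148 128 125 161 159 157 160  98 151 157 157 162 122 151 145 139 140 148 128  78
149 153 154 131  91  86  92  89 113 151 148 142 140 137 137 137 138 139 140 142 144 145 144 145 146 146 143 111  64  45 117 148 152 149 148
```

Run:
```python
from h import *
im=cv2.cvtColor(cv2.imread('pics/top6.png'),cv2.COLOR_BGR2RGB);v=hsv(im)[...,2].astype(float)
im0=v;pts=[]
for y in range(219,250):
    c=358.7-(y-220)*.2857; x=np.arange(int(round(c))-2,int(round(c))+3); w=np.clip(v[y,x]-40,0,None); pts.append([(w*x).sum()/w.sum(),y])
print(axis(ray('top',pts,.13)))
v=hsv(cv2.cvtColor(cv2.imread('pics/top0.png'),cv2.COLOR_BGR2RGB))[...,2].astype(float);print(v[296:328:4,462:486].astype(int))
```

```text
(array([ 0.58747215, -0.05224708]), np.float64(162.64479014434386), array([0.055614  , 0.00076336]))
[[  5  10   8   4  14  13  17 160  76  10   1  93  92  91  52  36  84  80
   74  73  74  78  77  76]
 [ 19   3   9   5   6  15  16   6  93 125  42   0  47  88  87  87  88  51
   35  84  82  76  76  56]
 [154  54   0   5   9   8   7  14  14  13 152  98  23   5  92  92  86  86
   89  50  43  40  78  76]
 [102 112  64  12   8  10   8  10   9  18  11  69 156  57   0  41  90  88
   84  87  89  70  66  77]
 [136 138 141 150  67   6   3   7   7  10  16  13   5  94  85  24   0  45
   86  88  87  89  89  83]
 [137 138 138 138 144  89  15   1   7   7   8  10  16   9  16 159  75   3
    1  93  90  87  88  77]
 [139 138 138 138 139 141 153  95  23   1   7   8   8  16  14   5  97 129
   44   0  50  85  77  75]
 [141 143 147  97  91  76  46  45  49   8   3   6   2   2   1   8   4   6
   99  61  11   1  59  78]]
```

Run:
```python
from h import *
E=[]
for f,box,z in (('side4',(275,185,345,235),0.1634+.0),('side6',(305,215,370,255),.114)):
  v=hsv(cv2.cvtColor(cv2.imread(f'pics/{f}.png'),cv2.COLOR_BGR2RGB))[...,2].astype(float)
  x0,y0,x1,y1=box
  L=[];ms=[]
  B=max(blobs(v<45,box),key=lambda b:b[0])[2]; print(f,B.min(0),B.max(0))
  l,b=B.min(0)[0],B.max(0)[1]; r=B.max(0)[0]
  for y in range(b-12,b-3):
    for s,e in ((1,l),(-1,r)):
      x=np.arange(e-4*s,e+5*s,s); p=v[y,x]; th=(p[:2].mean()+p[-2:].mean())/2; i=np.argmax(p<th); L.append((s,x[i-1]+s*(p[i-1]-th)/(p[i-1]-p[i])))
  l=np.median([q for s,q in L if s==1]);r=np.median([q for s,q in L if s==-1]);print(l,r)
  # row of bar centre approx b-? use z at bar bottom
  E.append(ray('side',[[l,b],[r,b]],z-.018))
print(E[1]-E[0],'tcp shift',[.5911-.537,-.0534+.0384])
```

```text
side4 [290 185] [325 220]
289.32738095238096 325.60238095238094
side6 [322 227] [356 242]
321.55337078651684 356.49603174603175
[[ 0.05401368 -0.01537181]
 [ 0.0537976  -0.01505192]] tcp shift [0.054099999999999926, -0.015000000000000006]
```

The bar moved exactly as the TCP did up to release, to within 0.4 mm, so the compass did not shift when let go. Its yaw (-17.36°) matches the V's. Handing in.

```bash
python3 -c "
from cell import env
print(env.hand_in())"
```

```text
the job is handed in; nothing more can be done
None
```

I handed the job in with the compass standing upright and centred in the V, seated on the hidden stop and let go, after a press of about 13 N and with the sight bar's yaw (-17.4°) matching the V's; touching both faces rests on camera and force readings good to about 1 mm.

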